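# Roll the bar into the V-rest

### The arm

A 7-joint arm with a two-finger parallel gripper is mounted at the origin on the work surface. World frame = base frame: x ahead of the robot, y to its left, z up, the work surface at z = 0. Lengths are in m, angles in rad, forces in N, time in s.
With the tool pointing down it reaches from about 0.4 to 0.85 m from the base axis. Payload 10.4 kg.
Tool frame: the origin (TCP) lies on the centre line of the jaws, within the pads' length; the fingertips stand 11 mm ahead of it and the grasp point (between the pads) lies 8 mm behind it; z points along the fingers, y is the line along which they close (so a half turn about z gives the same grasp; the last joint's range is limited). The gripper opens to 85 mm and grips with 20 to 120 N. Pads are 22 mm wide; open, the fingers measure 114 mm over their backs; the gripper's body (76 mm by 85 mm) begins 54 mm behind the grasp point. The pads swing forward as they close: fully open they stand 13 mm farther back than shut.
Start: joints at [1.315, 0.332, -0.065, 1.46, 0.022, 1.35, -0.088], TCP at [0.144, -0.608, 0.242] pointing down, gripper open.
Joint ranges: [-2.6, 2.6], [-0.5, 2.12], [-1.47, 1.34], [0.16, 2.42], [-1.27, 4.41], [0.06, 2.06], [-2.6, 2.6]. Speed limits (rad/s): [2.22, 2.22, 2.79, 2.79, 3.14, 3.14, 3.14].

### API

Orientations are given as a unit quaternion [w, x, y, z].
In Python, from station import status, cams, job, trace, landmark_of gives the robot as it stands. The module is installed in compiled form; this text tells all that it offers.
- The arm moves only by the tool carry_out, never from a script. Its argument "commands" is text: rows parted by semicolons, each of 7 numbers parted by spaces: the closure, from -1 (fully open) to 1 (shut), then the shift along the tool's x, y, z in mm, then the turn, a rotation vector about the tool's x, y, z in degrees. A call has 1 to 20 rows; each row is the pose to reach, as a shift and turn from the pose commanded when the call began, along the tool's axes at that moment; what a row does not reach only later rows make up. A row lasts 1/10 s, in which the tool goes at most 50 mm and 8.59 degrees, less where a joint would pass 70% of its speed; a pose out of reach is approached as far as the arm can. A call with a gripper value outside its range is refused whole. The fingers move at their own pace and stop on an object; "squeeze" is the grip in N (left out, the last holds). Time passes only in rows, so rows that repeat a pose let the fingers close. It gives the time, the measured TCP pose, the force, the opening and the grip force at its end, in the units of the state.
- status.observe(): the state, without advancing time (a new reading comes with each control period).
- cams.read_camera(name): name is "scene" or "top" or "wrist"; returns a dict with "pixels" (420x560x3 uint8, blue, green, red), "range_z" (420x560 float32, m along the optical axis (not along the pixel's ray), 0 where there is no reading), "K" (3x3 intrinsics, pixels), "camera_from_world" (4x4, takes a point from world to camera coordinates); the wrist camera has in their place "T_tool_cam" (4x4, takes a point from camera to tool coordinates, whose origin is the TCP and whose axes are the flange's). Camera axes: x right, y down, z forward; pixel columns grow to the right and rows downward; lengths in m; the calibration is good to about 2 mm. A picture is of the moment at which its call begins: read the wrist's pose just before it.
- job.job_done(): hands the job in; it is judged then, once.
Trained networks look in a picture, given as the dict that the camera call returned (one of the last four; its "shot" number tells which), for a name from the list of things; names that differ only in an ending like _2 or _b are one class to them, and where a whole thing is asked for, a point or a joint stands for the part that bears it (a point fixed in the world has none). Each returns a list of dicts, best first, with "confidence" (0 to 1); they miss things now and then, are a little off and sometimes report something else, mostly with a low value. They report only what shows in the picture. A call takes as long as a camera call. They do not tell look-alikes from the thing itself.
- trace(name, picture): "pixels" (420x560 bool, what is visible of it).
- landmark_of(name, picture): "xyz" ([x, y, z] in m, in the coordinates of the camera as it stood for that picture, good to about 4 mm: a listed point, or the origin of a listed thing).
The state is a dict: "t": time; "q": joint angles; "joint_velocities": joint speeds; "tau": joint torques, N m; "ee_pos": TCP position; "eef_rot": TCP orientation; "ft_force": force on the tool from outside, world axes, zero at the start; "ft_torque": the same for the moment, N m; "grip_width": finger opening in m; "grasp_force": force on a finger pad.
Only numpy, scipy, OpenCV 4.12 (cv2) and the standard library are available. Lean on these libraries where they do the work, as an engineer would, in place of code of your own. Each camera call takes 0.05 s, during which the arm holds its last target. There are 200 camera calls.

### The job

With the fingertips or the outside of the fingers, roll the round aluminium bar over the bench and up the ramp so that it drops into the groove of the V-rest, then push its far end so that it slides along the groove until it sits against the red stop plate. Only roll and push it, never pick it up; leave everything else on the bench where it is, and let go of the bar at the end.

Things in the scene. Friction and masses are not known exactly. Their poses are not given: they have to be found in the camera images.
- bar: Workpiece: solid round aluminium bar lying on its side, 50 mm diameter, 120 mm long, 0.5 to 0.8 kg. Origin on its axis at mid-length, 25 mm above the flat it lies on; x is the bar's own axis, y and z turn as it rolls. Rolls under a sideways push at or below mid-height (pushed higher up it wedges between finger and bench). Keeps its heading as it rolls; stops by itself on the bench, rolls back down a ramp.
- vrest: V-rest bolted to the bench, left or right of the bar, turned up to 7 degrees. Steel groove (120 degrees between faces) along its x, from x = -60 (stop plate) to +110 mm (open). Origin on the bench under the groove's bottom line. Section along its y: bottom 1.5 mm above the bench at y = 0, crests 10 mm high at |y| = 15 to 19 mm, blue ramps falling evenly to the bench at |y| = 88 mm on both sides.
- vrest_stop (a point): Centre of the stop plate's face that the bar's end comes to rest on, 30 mm above the bench, at x = -60 mm of vrest. The red plate closes the groove's end nearer the robot; it is upright, 8 mm thick, 70 mm wide (across the groove), 45 mm tall. Axes as vrest's.
- vrest_home (a point): Where the bar's centre lies when seated in the groove with its end against the stop plate: 30 mm above the bench, straight over the origin of vrest. Axes as vrest's, so the bar's x here is the gap left to the stop.
- buffwheel: Grey fabric buffing wheel lying flat, a disc 120 mm across and 24 mm thick with a small steel hub; not to be moved. Origin: centre of its underside.
- tumbler_a: Polished steel tumbler standing upside down, 72 mm across at the foot, 54 mm at the top, 90 mm tall; not to be moved. Origin: centre of its underside.
- tumbler_b: Second polished steel tumbler like tumbler_a; not to be moved. Origin: centre of its underside.
- wrench: Steel open-ended wrench, 180 mm long, lying flat along its x; not to be moved.
- compound_bar: Yellow block of polishing compound, 34 x 100 x 30 mm, long side along its y; not to be moved. Origin: centre of its underside.
- screwdriver: Screwdriver with a red handle, 200 mm long, lying along its x, 26 mm high; not to be moved.
- brush: Flat brush with a wooden handle, 200 mm long, lying along its x, 20 mm high; not to be moved.
Not all that is in view belongs to the job. Leave any blue or brown look-alike of the bar alone.

How it is judged:
By the outcome, as a careful person would: the job done as asked, in the order asked, and still so for the second after the job is handed in, with the robot touching nothing.
It also fails if it takes over 64 s, if anything falls off the work surface, if the arm or the gripper's body presses on something with over 40 N, if the wrist force passes 120 N, or if a joint passes its speed limit or range.

## Working session

There is one attempt and no reset: what is moved stays moved. The work goes in short steps, Python scripts to look and compute and a tool call to move; the robot and the scene stay as the last step left them, time stands still between calls to the robot, and variables do not carry over. Pictures are saved under pics/ and viewed, at most 10 in all, crops included, and the job is handed in when it is done.

Besides the shell and the picture viewer there is one more tool, called after "Call:" by a JSON object that holds its "fn" and its "kwargs", one argument or row to a line. carry_out: Moves the arm, as the interface text tells. Its arguments: {"type":"object","properties":{"commands":{"type":"string"},"squeeze":{"type":"number"}},"required":["commands"]}

```bash
mkdir -p pics; cat > h.py <<'E'
import numpy as np, cv2
from station import status, cams, job, trace, landmark_of
from scipy.spatial.transform import Rotation as R
def w(p,pic): return (np.linalg.inv(pic["camera_from_world"])@np.append(p,1))[:3]
def cloud(pic):
    z=pic["range_z"];v,u=np.indices(z.shape);K=pic["K"]
    c=np.stack([(u-K[0,2])/K[0,0]*z,(v-K[1,2])/K[1,1]*z,z,np.ones_like(z)],-1)
    return (c@np.linalg.inv(pic["camera_from_world"]).T)[...,:3]
E
python3 - <<'E'
from h import *
s=status.observe();print(s)
for n in("top","scene"):
    p=cams.read_camera(n);cv2.imwrite(f"pics/{n}1.png",p["pixels"])
    C=cloud(p)
    for o in["bar","vrest","vrest_stop","vrest_home","buffwheel","tumbler_a","wrench","compound_bar","screwdriver","brush"]:
        for l in landmark_of(o,p)[:3]: 
            x=w(l["xyz"],p);c=p["K"]@np.array(l["xyz"]);print(n,o,round(l["confidence"],2),x.round(3),(c[:2]/c[2]).round())
E
```

```text
{'t': 0.0, 'q': array([ 1.31538379,  0.33287603, -0.06470374,  1.46092795,  0.02160498,
        1.34989548, -0.08850511]), 'joint_velocities': array([-0.0013813 , -0.00117845,  0.00099957,  0.0007654 ,  0.00064205,
       -0.00041106,  0.00184947]), 'tau': array([-6.82681252e-05, -6.25457168e+01,  4.88153100e-02, -3.91597795e+01,
        1.62283774e-02,  1.00103865e-02,  6.99191378e-05]), 'ee_pos': array([ 0.14411194, -0.60779575,  0.24151972]), 'eef_rot': array([-6.95962425e-04,  9.93231016e-01,  1.16153569e-01, -1.15860669e-04]), 'ft_force': array([-0.94592336, -0.3288173 ,  0.03970796]), 'ft_torque': array([-0.02114694, -0.01273623, -0.00865265]), 'grasp_force': 0.0, 'grip_width': 0.0856280478962922}
top bar 0.92 [0.303 0.175 0.027] [230. 287.]
top bar 0.75 [0.561 0.033 0.027] [277. 206.]
top bar 0.73 [ 0.321 -0.14   0.022] [331. 282.]
top vrest 0.62 [ 0.55   0.203 -0.001] [226. 210.]
top vrest_stop 0.7 [0.487 0.206 0.031] [222. 228.]
top vrest_home 0.76 [0.552 0.205 0.026] [224. 208.]
top buffwheel 0.68 [0.561 0.033 0.023] [277. 206.]
top buffwheel 0.57 [ 0.555 -0.232 -0.005] [35
[... 531 characters left out ...]
]
scene bar 0.69 [ 0.32  -0.137  0.022] [224. 171.]
scene bar 0.6 [0.299 0.18  0.023] [332. 169.]
scene vrest 0.83 [ 0.546  0.203 -0.002] [348. 225.]
scene vrest_stop 0.69 [0.487 0.202 0.028] [346. 202.]
scene vrest_home 0.75 [0.55  0.207 0.031] [351. 215.]
scene buffwheel 0.73 [ 0.55  -0.236  0.   ] [176. 223.]
scene tumbler_a 0.77 [0.473 0.45  0.   ] [439. 209.]
scene tumbler_a 0.74 [ 0.814  0.064 -0.   ] [295. 299.]
scene wrench 0.88 [ 0.439 -0.419 -0.001] [118. 199.]
scene wrench 0.16 [0.561 0.033 0.023] [282. 220.]
scene compound_bar 0.59 [ 0.417  0.028 -0.001] [280. 197.]
scene screwdriver 0.55 [ 0.659  0.405 -0.001] [440. 254.]
scene screwdriver 0.22 [ 0.416  0.029 -0.001] [280. 196.]
```

```bash
python3 - <<'E'
from h import *
p=cams.read_camera("top");C=cloud(p)
cv2.imwrite("pics/crop.png",cv2.resize(p["pixels"][120:310,130:430],None,fx=2.6,fy=2.6,interpolation=cv2.INTER_CUBIC))
# headings from masks: bar near (277,206), vrest
for n,xy in(("bar",(277,206)),("vrest",None),("compound_bar",None)):
    for t in trace(n,p)[:3]:
        m=t["pixels"];q=C[m];q=q[(q[:,2]>.0)]
        r=cv2.minAreaRect((q[:,:2]*1000).astype(np.float32))
        print(n,round(t["confidence"],2),m.sum(),np.round(r[0],1),np.round(r[1],1),round(r[2],1),"zmax",np.percentile(q[:,2],95).round(3), "col",p["pixels"][m].mean(0).round())
for y in np.arange(-.02,.31,.01):
    k=(abs(C[...,0]-.55)<.015)&(abs(C[...,1]-y)<.004)
    print(round(y,2),np.median(C[k][:,2]).round(4) if k.any() else None,end="; ")
E
```

```text
bar 0.85 576 [562.5  28.1] [118.9  50. ] 7.3 zmax 0.052 col [190. 188. 183.]
bar 0.81 586 [312.6 -91.3] [ 92.8 212.5] 11.9 zmax 0.053 col [ 39.  71. 112.]
bar 0.67 614 [299.6 130. ] [210.9  85.9] 86.6 zmax 0.053 col [180.  84.  30.]
vrest 0.75 2780 [491.  175.1] [382.8 206.9] 16.2 zmax 0.014 col [153. 102.  66.]
vrest 0.4 433 [594.5  55.3] [517.1  63.7] 0.3 zmax 0.094 col [112. 113. 109.]
compound_bar 0.63 308 [416.3  23. ] [98.3 34.9] 87.4 zmax 0.035 col [ 49. 230. 230.]
-0.02 -0.0004; -0.01 0.0002; 0.0 0.0019; 0.01 0.0422; 0.02 0.0483; 0.03 0.0509; 0.04 0.0459; 0.05 0.0309; 0.06 -0.0; 0.07 0.0005; 0.08 0.0005; 0.09 0.0003; 0.1 0.0004; 0.11 -0.0014; 0.12 0.0016; 0.13 0.0034; 0.14 0.0042; 0.15 0.0062; 0.16 0.0074; 0.17 0.0091; 0.18 0.0097; 0.19 0.0098; 0.2 0.0035; 0.21 0.0067; 0.22 0.0101; 0.23 0.0081; 0.24 0.0085; 0.25 0.0072; 0.26 0.0035; 0.27 0.004; 0.28 0.0025; 0.29 0.0003; 0.3 -0.0007;
```

View pics/crop.png

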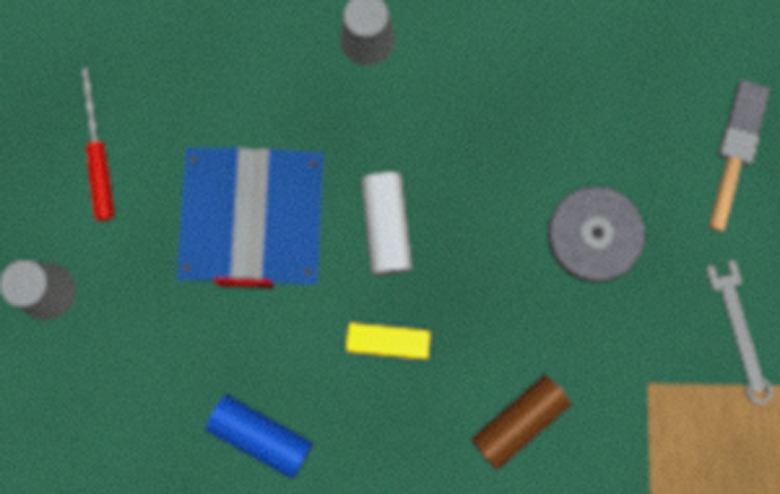

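View pics/scene1.png

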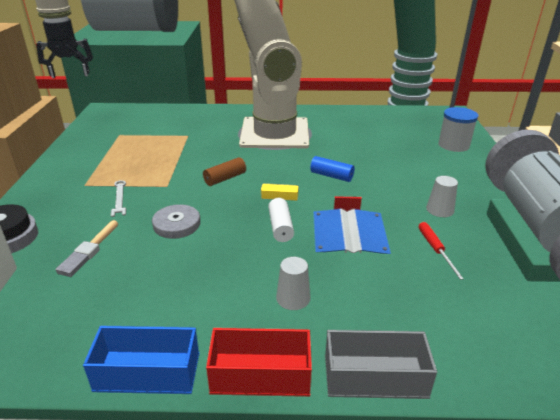

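The three bar-like things in the crop are grey (387,222), blue (260,436) and brown (520,422). Only the grey one fits aluminium. The V-rest is at (250,215), with its red stop at (244,283) on the side nearer the robot. Next I'll fit the headings and work out the approach.

```bash
cat >> h.py <<'E'
def fitbar(p,c=(.56,.03),r=.09,zlo=.03,zhi=.07):
    C=cloud(p).reshape(-1,3);px=p["pixels"].reshape(-1,3).astype(int)
    k=(np.hypot(C[:,0]-c[0],C[:,1]-c[1])<r)&(C[:,2]>zlo)&(C[:,2]<zhi)&(np.ptp(px,axis=1)<45)
    q=C[k];vx,vy,x,y=cv2.fitLine(q[:,:2].astype(np.float32),cv2.DIST_HUBER,0,.01,.01).ravel()
    if vx<0: vx,vy=-vx,-vy
    d=(q[:,:2]-[x,y])@[vx,vy]; lo,hi=np.percentile(d,[1,99]); m=(lo+hi)/2
    return np.array([x+m*vx,y+m*vy]),np.degrees(np.arctan2(vy,vx)),hi-lo,np.percentile(q[:,2],97)
def go(x,y,z,yaw):
    "shift mm / rotvec deg for TCP at x,y,z pointing down with tool y at yaw (deg) from world x"
    s=status.observe();a=np.radians(yaw);Y=np.array([np.cos(a),np.sin(a),0]);Z=np.array([0,0,-1.])
    T=R.from_matrix(np.stack([np.cross(Y,Z),Y,Z],1));q=s["eef_rot"];N=R.from_quat([q[1],q[2],q[3],q[0]])
    print("shift",(N.inv().apply(np.array([x,y,z])-s["ee_pos"])*1000).round(1),"rot",np.degrees((N.inv()*T).as_rotvec()).round(2))
E
python3 - <<'E'
from h import *
for n in("top","scene"):
    p=cams.read_camera(n);C=cloud(p);b=p["pixels"].astype(int)
    print(n,fitbar(p))
    blue=(b[...,0]-b[...,2]>60)&(abs(C[...,0]-.57)<.12)&(abs(C[...,1]-.2)<.11)&(C[...,2]<.02)
    q=(C[blue][:,:2]*1000).astype(np.float32);r=cv2.minAreaRect(q);print("ramp rect",r)
    st=(b[...,2]-b[...,1]>60)&(abs(C[...,0]-.487)<.03)&(abs(C[...,1]-.204)<.06)
    print("stop",C[st].mean(0).round(3),np.ptp(C[st],0).round(3),cv2.fitLine(C[st][:,:2].astype(np.float32),2,0,.01,.01).ravel())
    gr=(np.ptp(b,axis=2)<40)&(abs(C[...,0]-.57)<.08)&(abs(C[...,1]-.2)<.04)&(C[...,2]<.02)
    print("groove",cv2.fitLine(C[gr][:,:2].astype(np.float32),2,0,.01,.01).ravel())
go(.562,-.06,.2,5)
E
```

```text
top (array([0.56299302, 0.02846704]), np.float32(7.416446), np.float64(0.11844820988317552), np.float64(0.05309347906297992))
ramp rect ((576.6942749023438, 202.19091796875), (180.88430786132812, 174.9119415283203), 88.57132720947266)
stop [0.485 0.204 0.039] [0.006 0.063 0.033] [0.01170032 0.9999316  0.4851979  0.20366395]
groove [ 0.9999291  -0.0119101   0.57222193  0.2021569 ]
scene (array([0.56304058, 0.02923522]), np.float32(8.141644), np.float64(0.12115735598201295), np.float64(0.05008112999753297))
ramp rect ((568.1137084960938, 202.66357421875), (180.50013732910156, 188.42245483398438), 89.61707305908203)
stop [0.489 0.204 0.029] [0.014 0.068 0.04 ] [0.00704409 0.9999752  0.48851717 0.20376003]
groove [ 0.9998029 -0.0198541  0.5739124  0.20386  ]
shift [ 533.  -437.    42.3] rot [  0.     0.   -81.66]
```

Call:
{"fn": "carry_out", "kwargs": {
  "commands": "-1 537 -436 42 0 0 -75.9;-1 537 -436 42 0 0 -75.9;-1 537 -436 42 0 0 -75.9;-1 537 -436 42 0 0 -75.9;-1 537 -436 42 0 0 -75.9;-1 537 -436 42 0 0 -75.9;-1 537 -436 42 0 0 -75.9;-1 537 -436 42 0 0 -75.9;-1 537 -436 42 0 0 -75.9;-1 537 -436 42 0 0 -75.9;-1 537 -436 42 0 0 -75.9;-1 537 -436 42 0 0 -75.9;-1 537 -436 42 0 0 -75.9;-1 537 -436 42 0 0 -75.9;-1 537 -436 100 0 0 -75.9;-1 537 -436 140 0 0 -75.9;-1 537 -436 160 0 0 -75.9;-1 537 -436 180 0 0 -75.9;-1 537 -436 180 0 0 -75.9"
}}

```text
t: 3.3
ee_pos: [0.5644, -0.06, 0.0597]
eef_rot: [-0.002, 0.712, 0.702, -0.001]
ft_force: [0.3, -0.4, 0.5]
grip_width: 0.0852
grasp_force: 0.0
```

```bash
python3 - <<'E'
from h import *
p=cams.read_camera("scene");C=cloud(p)
cv2.imwrite("pics/s2.png",cv2.resize(p["pixels"][130:280,170:400],None,fx=3.4,fy=3.4,interpolation=cv2.INTER_CUBIC))
k=(C[...,1]<-.03)&(C[...,1]>-.09)&(C[...,2]>.008)&(C[...,0]>.48)&(C[...,0]<.65)&(C[...,2]<.2)
for lo in np.arange(.03,.1,.005):
    q=C[k&(C[...,2]>=lo)&(C[...,2]<lo+.005)];print(round(lo,3),len(q),q.min(0).round(3) if len(q) else"",q.max(0).round(3) if len(q) else"")
print(fitbar(p));go(.566,-.06,.05,-.8)
E
```

```text
0.03 0  
0.035 0  
0.04 0  
0.045 0  
0.05 0  
0.055 0  
0.06 11 [ 0.522 -0.067  0.062] [ 0.614 -0.047  0.065]
0.065 14 [ 0.52  -0.069  0.065] [ 0.619 -0.047  0.07 ]
0.07 17 [ 0.521 -0.069  0.07 ] [ 0.622 -0.047  0.075]
0.075 21 [ 0.518 -0.069  0.075] [ 0.625 -0.047  0.08 ]
0.08 18 [ 0.52  -0.069  0.08 ] [ 0.623 -0.046  0.084]
0.085 21 [ 0.52  -0.068  0.085] [ 0.623 -0.046  0.09 ]
0.09 18 [ 0.52  -0.068  0.09 ] [ 0.623 -0.046  0.095]
0.095 4 [ 0.62  -0.06   0.096] [ 0.624 -0.053  0.098]
0.1 0  
(array([0.56300728, 0.028748  ]), np.float32(8.842359), np.float64(0.12164780692799791), np.float64(0.050450316121464264))
shift [-0.   0.6 11.6] rot [-0.12 -0.02  0.04]
```

View pics/s2.png

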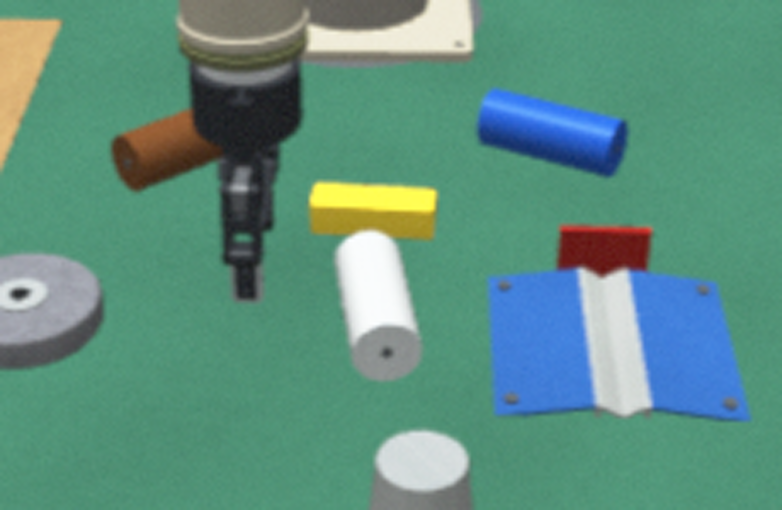

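The fingertips stand 2 mm behind the TCP when open. I'll lower them to about 15 mm and start pushing with both fingers.

Call:
{"fn": "carry_out", "kwargs": {
  "commands": "-1 0 0 30 0 0 0;-1 0 0 46 0 0 0;-1 15 0 46 0 0 0;-1 28 0 46 0 0 0;-1 36 0 46 0 0 0;-1 40 0 46 0 0 0;-1 44 0 46 0 0 0;-1 47 0 46 0 0 0;-1 50 0 46 0 0 0;-1 53 0 46 0 0 0;-1 56 0 46 0 0 0;-1 59 0 46 0 0 0;-1 62 0 46 0 0 0;-1 65 0 46 0 0 0;-1 68 0 46 0 0 0;-1 71 0 46 0 0 0;-1 74 0 46 0 0 0;-1 77 0 46 0 0 0;-1 80 0 46 0 0 0;-1 83 0 46 0 0 0"
}}

```text
t: 5.35
ee_pos: [0.5673, 0.0232, 0.0163]
eef_rot: [0.0, 0.712, 0.702, -0.0]
ft_force: [-0.5, -0.1, 0.8]
grip_width: 0.0856
grasp_force: 0.2
```

```bash
cat > chk.py <<'E'
from h import *
import sys
c=(float(sys.argv[1]),float(sys.argv[2]))
for n in sys.argv[3:]:
    p=cams.read_camera(n)
    for l in landmark_of("bar",p)[:3]: print("lm",w(l["xyz"],p).round(4),round(l["confidence"],2))
    C=cloud(p)
    for t in trace("bar",p)[:3]:
        q=C[t["pixels"]]
        if np.ptp(p["pixels"][t["pixels"]].mean(0))<40:
            q=q[(q[:,2]>.03)&(q[:,2]<.07)];f=cv2.fitLine(q[:,:2].astype(np.float32),2,0,.01,.01).ravel()
            print(n,len(q),np.degrees(np.arctan(f[1]/f[0])).round(2),"x",np.percentile(q[:,0],[1,99]).round(4),"y",np.percentile(q[:,1],[2,98]).round(4),"zmax",np.percentile(q[:,2],97).round(4))
s=status.observe();print(s["t"],s["ee_pos"].round(4),s["ft_force"].round(1))
cv2.imwrite("pics/last.png",cv2.resize(p["pixels"][130:280,170:400],None,fx=3.4,fy=3.4,interpolation=cv2.INTER_CUBIC))
E
python3 chk.py .56 .07 scene top
```

```text
lm [0.3003 0.1801 0.0292] 0.92
lm [ 0.3224 -0.136   0.0234] 0.64
lm [0.5538 0.0678 0.0222] 0.61
scene 578 7.0 x [0.5034 0.6198] y [0.0441 0.0921] zmax 0.0501
lm [0.3012 0.1759 0.0251] 0.89
lm [0.5551 0.0719 0.0254] 0.86
lm [ 0.4151  0.0261 -0.0013] 0.59
5.65 [0.5672 0.0228 0.0163] [ 0.1 -0.3  0.1]
```

The finger is only on the near end, and the bar rolled on with its 7° heading unchanged. I'll go to its near end with the fingers shut. A square, slightly offset push along the axis should turn it true to the groove and also gain clearance from the stop.

Call:
{"fn": "carry_out", "kwargs": {
  "commands": "-1 -10 0 0 0 0 0;-1 -12 0 -40 0 0 0;0 -12 0 -85 0 0 0;1 -12 -20 -105 0 0 0;1 20 -60 -105 0 0 0;1 42 -97 -105 0 0 0;1 42 -97 -105 0 0 0;1 42 -97 -105 0 0 0;1 42 -97 -105 0 0 0;1 42 -97 -70 0 0 0;1 42 -97 -35 0 0 0;1 42 -97 -8 0 0 0;1 42 -97 -8 0 0 0",
  "squeeze": 30
}}

```text
t: 6.95
ee_pos: [0.469, 0.0653, 0.0211]
eef_rot: [-0.002, 0.712, 0.702, -0.002]
ft_force: [-0.3, 0.0, 0.3]
grip_width: -0.0
grasp_force: 0.0
```

```bash
python3 chk.py .56 .07 top scene;  python3 -c "
from h import *
p=cams.read_camera('top');C=cloud(p)
k=(C[...,1]<.13)&(C[...,1]>.0)&(C[...,2]>.03)&(C[...,0]>.48)&(C[...,0]<.65)&(C[...,2]<.06)
print(fitbar(p,(.57,.07),.08))
cv2.imwrite('pics/t3.png',cv2.resize(p['pixels'][150:280,180:380],None,fx=4,fy=4))"
```

```text
lm [0.2991 0.181  0.0238] 0.88
lm [ 0.3245 -0.1445  0.0244] 0.63
lm [ 0.4745  0.4517 -0.0015] 0.62
lm [0.2979 0.1806 0.0273] 0.72
lm [ 0.3232 -0.1353  0.0238] 0.7
scene 596 9.39 x [0.4998 0.6191] y [0.0441 0.0968] zmax 0.05
7.25 [0.472  0.0662 0.0257] [ 0.7  0.1 -0. ]
(array([0.60450718, 0.07726055]), np.float32(-58.796265), np.float64(0.05028610853966993), np.float64(0.053434238328278316))
```

View pics/t3.png

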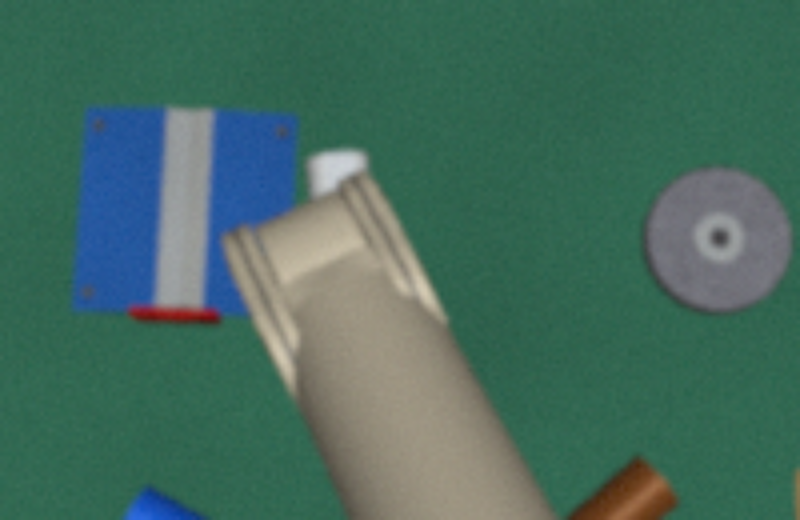

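The top view is blocked by the arm, but the scene camera places the bar (x 0.500–0.619, y centred at 0.070). Now the axial push.

Call:
{"fn": "carry_out", "kwargs": {
  "commands": "1 2 8 2 0 0 0;1 2 11 2 0 0 0;1 2 13 2 0 0 0;1 2 15 2 0 0 0;1 2 17 2 0 0 0;1 2 19 2 0 0 0;1 2 21 2 0 0 0;1 2 23 2 0 0 0;1 2 25 2 0 0 0;1 2 27 2 0 0 0;1 2 29 2 0 0 0;1 2 31 2 0 0 0;1 2 32 2 0 0 0;1 2 32 2 0 0 0"
}}

```text
t: 8.7
ee_pos: [0.5023, 0.0681, 0.0223]
eef_rot: [-0.001, 0.712, 0.703, -0.001]
ft_force: [-5.5, 0.5, 6.2]
grip_width: 0.0003
grasp_force: 3.6
```

```bash
python3 chk.py .57 .07 scene
```

```text
lm [0.5748 0.0711 0.0278] 0.92
lm [ 0.3206 -0.1385  0.0252] 0.87
lm [0.2997 0.1797 0.0264] 0.65
scene 625 6.99 x [0.5228 0.6399] y [0.0442 0.0945] zmax 0.0501
8.85 [0.5023 0.0681 0.0223] [-5.9  0.9  5.6]
```

View pics/last.png

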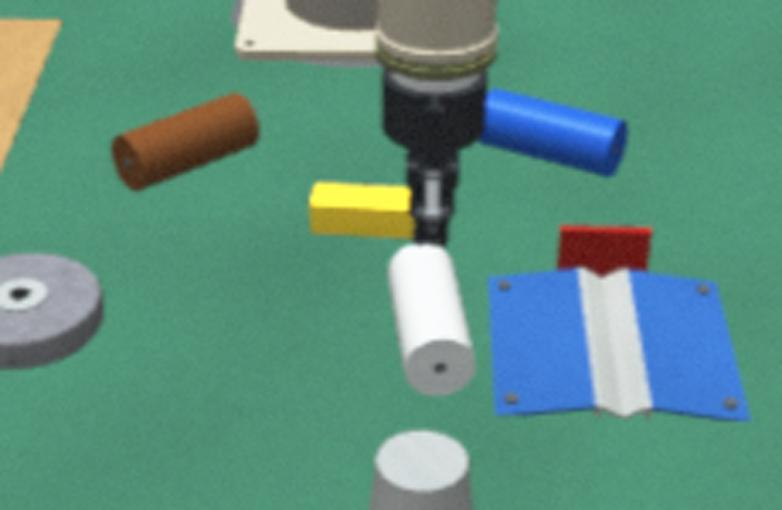

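The bar slid 20 mm away from the robot, with its heading still at about 7°. That is enough clearance to roll up while the ramp and groove align it. Now I'll set both open fingers behind it.

Call:
{"fn": "carry_out", "kwargs": {
  "commands": "1 0 -10 0 0 0 0;1 0 -12 -40 0 0 0;0 0 -12 -85 0 0 0;-1 -30 15 -90 0 0 0;-1 -63 50 -90 0 0 0;-1 -63 71 -90 0 0 0;-1 -63 71 -90 0 0 0;-1 -63 71 -50 0 0 0;-1 -63 71 -10 0 0 0;-1 -63 71 7 0 0 0;-1 -55 71 7 0 0 0;-1 -50 71 7 0 0 0;-1 -46 71 7 0 0 0;-1 -42 71 7 0 0 0;-1 -38 71 7 0 0 0;-1 -35 71 7 0 0 0;-1 -32 71 7 0 0 0;-1 -29 71 7 0 0 0;-1 -26 71 7 0 0 0;-1 -23 71 7 0 0 0"
}}

```text
t: 10.85
ee_pos: [0.5735, 0.044, 0.0152]
eef_rot: [-0.0, 0.712, 0.702, -0.0]
ft_force: [0.4, -0.4, -0.6]
grip_width: 0.0855
grasp_force: 0.2
```

```bash
python3 chk.py .57 .09 scene
```

```text
lm [ 0.3218 -0.1362  0.0239] 0.97
lm [0.2981 0.1815 0.0288] 0.72
lm [0.5758 0.0908 0.0191] 0.59
scene 609 5.08 x [0.519  0.6389] y [0.0663 0.1125] zmax 0.0502
11.0 [0.5735 0.0443 0.0153] [-0.   0.1 -0.3]
```

Call:
{"fn": "carry_out", "kwargs": {
  "commands": "-1 4 0 0 0 0 0;-1 8 0 0 0 0 0;-1 12 0 0 0 0 0;-1 16 0 0 0 0 0;-1 20 0 0 0 0 0;-1 24 0 0 0 0 0;-1 28 0 0 0 0 0;-1 32 0 0 0 0 0;-1 36 0 0 0 0 0;-1 40 0 0 0 0 0;-1 44 0 0 0 0 0;-1 48 0 0 0 0 0;-1 52 0 0 0 0 0;-1 56 0 0 0 0 0;-1 60 0 0 0 0 0;-1 64 0 0 0 0 0;-1 68 0 0 0 0 0;-1 72 0 0 0 0 0;-1 75 0 0 0 0 0;-1 78 0 0 0 0 0"
}}

```text
t: 13.0
ee_pos: [0.5748, 0.1214, 0.0154]
eef_rot: [0.0, 0.712, 0.702, -0.0]
ft_force: [-0.8, -7.2, 4.5]
grip_width: 0.085
grasp_force: 3.4
```

```bash
python3 chk.py .57 .09 scene
```

```text
lm [ 0.32   -0.135   0.0212] 0.77
lm [0.2998 0.1803 0.0278] 0.76
lm [0.5728 0.1597 0.0305] 0.65
scene 561 -4.87 x [0.5168 0.6359] y [0.1385 0.1811] zmax 0.057
13.15 [0.5747 0.1223 0.0154] [ 0.7 -2.9  1.4]
```

View pics/last.png

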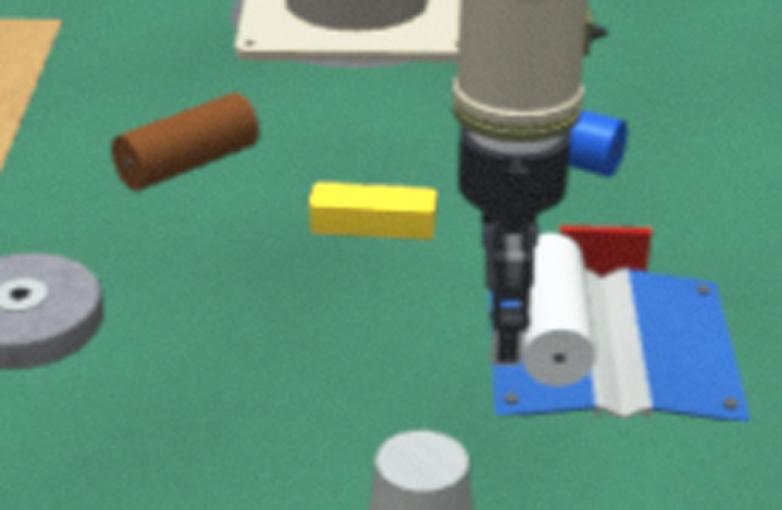

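The bar is now parallel to the groove, on the ramp and clear of the stop. I'll push it over the crest.

Call:
{"fn": "carry_out", "kwargs": {
  "commands": "-1 3 0 0 0 0 0;-1 6 0 0 0 0 0;-1 9 0 0 0 0 0;-1 12 0 0 0 0 0;-1 15 0 0 0 0 0;-1 18 0 0 0 0 0;-1 21 0 0 0 0 0;-1 24 0 0 0 0 0;-1 27 0 0 0 0 0;-1 29 0 0 0 0 0;-1 31 0 0 0 0 0;-1 33 0 0 0 0 0;-1 35 0 0 0 0 0;-1 35 0 0 0 0 0;-1 35 0 0 0 0 0"
}}

```text
t: 14.65
ee_pos: [0.575, 0.1569, 0.0153]
eef_rot: [0.0, 0.712, 0.702, -0.0]
ft_force: [0.2, -0.9, -0.6]
grip_width: 0.0855
grasp_force: 0.0
```

```bash
python3 chk.py .57 .09 scene
```

```text
lm [ 0.3206 -0.1391  0.0266] 0.82
lm [0.5748 0.2048 0.0285] 0.55
lm [0.3002 0.1784 0.0265] 0.55
scene 657 -3.05 x [0.4938 0.6362] y [0.1794 0.2252] zmax 0.0555
14.8 [0.5751 0.1567 0.0153] [0.2 0.4 0.6]
```

It has dropped into the groove (y 0.203, top 55 mm). Now I'll go to the far end with shut fingers.

Call:
{"fn": "carry_out", "kwargs": {
  "commands": "-1 -12 0 0 0 0 0;-1 -15 0 -40 0 0 0;0 -15 0 -85 0 0 0;1 -10 30 -100 0 0 0;1 20 65 -100 0 0 0;1 45 92 -100 0 0 0;1 45 92 -100 0 0 0;1 45 92 -100 0 0 0;1 45 92 -60 0 0 0;1 45 92 -25 0 0 0;1 45 92 -12 0 0 0;1 45 92 -12 0 0 0"
}}

```text
t: 16.0
ee_pos: [0.6663, 0.1989, 0.0257]
eef_rot: [-0.001, 0.712, 0.702, -0.002]
ft_force: [-0.8, 0.1, 0.6]
grip_width: -0.0
grasp_force: 0.0
```

```bash
python3 chk.py .57 .09 top scene
```

```text
lm [0.575  0.2025 0.0296] 0.79
lm [5.486e-01 1.995e-01 1.000e-04] 0.2
top 380 12.53 x [0.5155 0.612 ] y [0.1769 0.2239] zmax 0.0584
lm [0.301  0.1779 0.0255] 0.95
lm [ 0.3222 -0.1378  0.0214] 0.72
lm [0.573  0.2043 0.0253] 0.66
scene 263 0.95 x [0.5193 0.6353] y [0.1791 0.1958] zmax 0.0529
16.3 [0.6685 0.2009 0.0291] [0.4 0.2 0.2]
```

View pics/last.png

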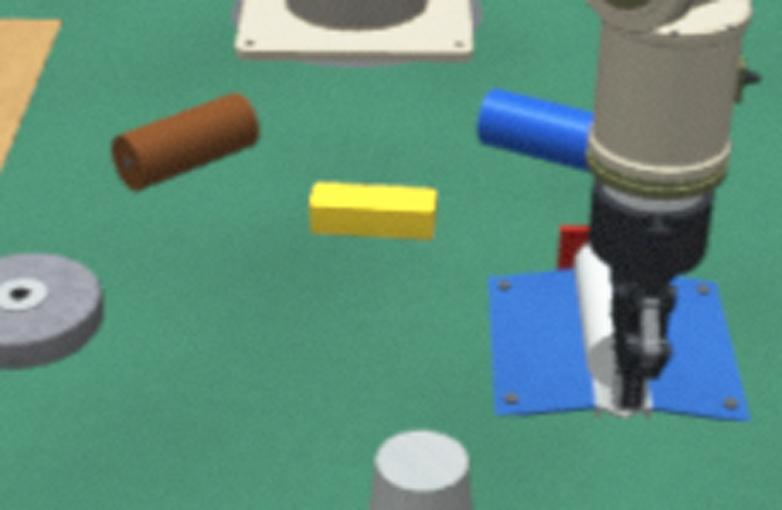

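The fingers stand behind the far end in line with the groove, so I'll push towards the stop.

Call:
{"fn": "carry_out", "kwargs": {
  "commands": "1 0 -8 0 0 0 0;1 0 -14 0 0 0 0;1 0 -17 0 0 0 0;1 0 -19 0 0 0 0;1 0 -21 0 0 0 0;1 0 -23 0 0 0 0;1 0 -25 0 0 0 0;1 0 -27 0 0 0 0;1 0 -29 0 0 0 0;1 0 -31 0 0 0 0;1 0 -33 0 0 0 0;1 0 -35 0 0 0 0;1 0 -37 0 0 0 0;1 0 -38 0 0 0 0;1 0 -39 0 0 0 0;1 0 -40 0 0 0 0;1 0 -40 0 0 0 0"
}}

```text
t: 18.0
ee_pos: [0.629, 0.201, 0.0282]
eef_rot: [0.001, 0.712, 0.702, 0.001]
ft_force: [5.4, -0.4, 1.9]
grip_width: 0.0
grasp_force: 2.3
```

Call:
{"fn": "carry_out", "kwargs": {
  "commands": "1 0 -1 0 0 0 0;1 0 -2 0 0 0 0;1 0 -3 0 0 0 0;1 0 -3 0 0 0 0"
}}

```text
t: 18.4
ee_pos: [0.626, 0.2011, 0.0281]
eef_rot: [0.001, 0.712, 0.702, 0.001]
ft_force: [4.8, -0.3, 2.5]
grip_width: -0.0001
grasp_force: 2.3
```

Call:
{"fn": "carry_out", "kwargs": {
  "commands": "1 0 -1 0 0 0 0;1 0 -1.5 0 0 0 0;1 0 -1.5 0 0 0 0"
}}

```text
t: 18.7
ee_pos: [0.6246, 0.2011, 0.0282]
eef_rot: [0.001, 0.712, 0.702, 0.001]
ft_force: [5.7, 0.0, 2.6]
grip_width: 0.0001
grasp_force: 2.3
```

Call:
{"fn": "carry_out", "kwargs": {
  "commands": "1 0 -0.7 0 0 0 0;1 0 -1 0 0 0 0;1 0 -1 0 0 0 0"
}}

```text
t: 19.0
ee_pos: [0.6236, 0.2011, 0.0282]
eef_rot: [0.001, 0.712, 0.702, 0.001]
ft_force: [5.4, -0.1, 2.6]
grip_width: 0.0001
grasp_force: 2.3
```

Still sliding friction only (about 5 N), so I'll go on in small steps.

Call:
{"fn": "carry_out", "kwargs": {
  "commands": "1 0 -0.7 0 0 0 0;1 0 -1 0 0 0 0;1 0 -1 0 0 0 0"
}}

```text
t: 19.3
ee_pos: [0.6229, 0.2011, 0.0283]
eef_rot: [0.001, 0.712, 0.702, 0.002]
ft_force: [7.3, -0.2, 2.0]
grip_width: 0.0
grasp_force: 2.9
```

Call:
{"fn": "carry_out", "kwargs": {
  "commands": "1 0 -0.7 0 0 0 0;1 0 -1 0 0 0 0;1 0 -1 0 0 0 0"
}}

```text
t: 19.6
ee_pos: [0.6228, 0.2011, 0.0284]
eef_rot: [0.001, 0.712, 0.702, 0.002]
ft_force: [11.9, 0.9, -0.9]
grip_width: -0.0001
grasp_force: 5.1
```

Call:
{"fn": "carry_out", "kwargs": {
  "commands": "1 0 -0.7 0 0 0 0;1 0 -1 0 0 0 0;1 0 -1 0 0 0 0"
}}

```text
t: 19.9
ee_pos: [0.6228, 0.2009, 0.0288]
eef_rot: [0.002, 0.712, 0.702, 0.003]
ft_force: [15.2, 1.6, -0.9]
grip_width: -0.0
grasp_force: 6.7
```

The TCP has stopped at x = 0.6228 while the force climbs, so the bar is against the stop. I'll back off and leave.

Call:
{"fn": "carry_out", "kwargs": {
  "commands": "1 0 2 0 0 0 0;1 0 6 0 0 0 0;1 0 20 0 0 0 0;1 0 40 0 0 0 0;1 0 40 -50 0 0 0;1 0 40 -100 0 0 0;1 -50 40 -150 0 0 0;1 -100 40 -170 0 0 0;1 -150 40 -170 0 0 0;1 -200 30 -170 0 0 0;1 -250 20 -170 0 0 0;1 -300 0 -170 0 0 0;1 -300 0 -170 0 0 0"
}}

```text
t: 21.2
ee_pos: [0.6133, -0.104, 0.1966]
eef_rot: [-0.0, 0.714, 0.701, -0.001]
ft_force: [0.2, -0.1, 0.7]
grip_width: -0.0002
grasp_force: 0.0
```

```bash
python3 chk.py .55 .2 top scene; python3 - <<'E'
from h import *
for n in("top","scene"):
    p=cams.read_camera(n);C=cloud(p);print(fitbar(p,(.555,.203),.085))
    for o in["compound_bar","vrest","vrest_home","buffwheel","tumbler_a"]:
        print(o,[w(l["xyz"],p).round(3) for l in landmark_of(o,p)[:2]])
E
```

```text
lm [0.3052 0.178  0.0231] 0.96
lm [ 0.3218 -0.1408  0.0233] 0.83
lm [0.5532 0.2055 0.0315] 0.65
top 561 -0.74 x [0.4921 0.6077] y [0.177 0.223] zmax 0.0586
lm [0.3017 0.1807 0.0231] 0.92
lm [ 0.3186 -0.1414  0.0255] 0.76
lm [0.5481 0.2053 0.0276] 0.61
scene 651 1.02 x [0.4939 0.612 ] y [0.1797 0.2252] zmax 0.0559
21.5 [ 0.6152 -0.0969  0.1971] [0.6 1.3 0.9]
(array([0.54967938, 0.19889997]), np.float32(-1.1219107), np.float64(0.11835366347169861), np.float64(0.05887372340663736))
compound_bar [array([ 0.418,  0.028, -0.001])]
vrest [array([0.55 , 0.203, 0.002])]
vrest_home [array([0.554, 0.205, 0.026]), array([0.551, 0.199, 0.   ])]
buffwheel []
tumbler_a [array([0.815, 0.061, 0.001]), array([ 0.471,  0.45 , -0.002])]
(array([0.54977638, 0.19932618]), np.float32(0.7899374), np.float64(0.12268238361186487), np.float64(0.055504921827062216))
compound_bar [array([ 0.418,  0.028, -0.002])]
vrest [array([ 0.543,  0.206, -0.001])]
vrest_home [array([0.549, 0.201, 0.028])]
buffwheel [array([ 0.548, -0.237,  0.001])]
tumbler_a [array([0.813, 0.059, 0.002]), array([0.473, 0.455, 0.001])]
```

View pics/last.png

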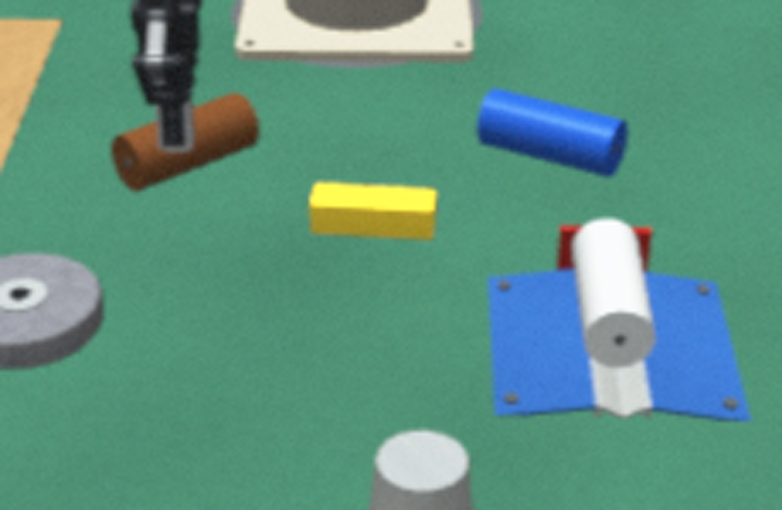

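The picture shows the bar seated in the groove at (612,290), up against the red stop. Nothing else has moved and the robot is clear.

```bash
python3 -c "
from station import job
print(job.job_done())"
```

```text
the job is handed in; nothing more can be done
None
```

The aluminium bar was rolled up the ramp into the V-rest groove and pushed along it until it met the red stop plate; I then let go and handed the job in at about 21.5 s of the 64 s, with no other objects seen to have moved.

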